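Tip the pine block over and butt it into the corner jig

ROBOT

A 6-joint arm with a two-finger parallel gripper is mounted at the origin on a cart in front of the work surface, level with it; the furniture and walls round the work are solid. World frame = base frame: x ahead of the robot, y to its left, z up, the work surface at z = 0. Lengths are in m, angles in degrees, forces in N, time in s.
With the tool pointing down it reaches from about 0.4 to 0.825 m from the base axis. Payload 7 kg.
Tool frame: the origin (TCP) lies at the very end of the fingers, on their centre line; the grasp point (between the pads) lies behind it (r.grasp_offset is the z of the grasp point in the tool frame, in m); z points along the fingers, y is the direction in which the jaws open and shut (so a half turn about z gives the same grasp; the last joint's range is limited). The gripper opens to 88 mm and grips with 3 to 60 N. Pads are 19 mm wide; open, the fingers measure 130 mm over their backs; the gripper's body (78 mm by 193 mm) begins 47 mm behind the grasp point.
Start: joints at [-46.805, 20.546, 0.682, 0, -70.136, -16.507], TCP at [0.303, -0.603, 0.227] pointing down, gripper open.
Joint ranges: [-176.03, 176.03], [-82.01, 121.73], [-58.28, 71.71], [-173.87, 95.51], [-174.79, -0.11], [-173.66, 173.66]. Speed limits (degrees/s): [136.94, 136.94, 172.46, 180, 180, 180].

INTERFACE

Orientations are given as [roll, pitch, yaw] about the fixed x, y, z axes, in that order (R = Rz(yaw) Ry(pitch) Rx(roll)).
In Python, from plant import r gives the robot as it stands. The module is installed in compiled form; this text tells all that it offers.
- The arm moves only by the tool servo_tool, never from a script. Its argument "targets" is a list of rows, each an object of numbers: "dx", "dy", "dz": the shift along the world's x, y, z in cm; "spin": the turn about the world's z in rad; "grip": the opening in per cent of the stroke, from 0 (shut) to 100 (fully open). A call has exactly 10 rows; each row is the pose to reach, as a shift and turn from the pose commanded when the call began; what a row does not reach only later rows make up. A row lasts 1/12 s, in which the tool goes at most 41.7 mm and 7.16 degrees, less where a joint would pass 70% of its speed; a pose out of reach is approached as far as the arm can. A call with a gripper value outside its range is refused whole. The fingers move at their own pace and stop on an object; "squeeze" is the grip in N (left out, the last holds). Time passes only in rows, so rows that repeat a pose let the fingers close, or fill a call up. It gives the time, the measured TCP pose, the force and the opening at its end, in the units of the state.
- r.get_state(): the state, without advancing time (a new reading comes with each control period).
- r.capture(name): name is "scene" or "top" or "wrist"; returns the picture (400x640x3 uint8, blue, green, red); there is no depth.
- r.get_calibration(name): a dict with "K" (3x3 intrinsics, pixels), "k1" (the pictures are not rectified: a ray, as slopes to the right and down, at radius r is drawn at 1 + k1 r^2 times it, then the intrinsics apply), "extrinsics" (4x4, takes a point from camera to world coordinates). Camera axes: x right, y down, z forward; pixel columns grow to the right and rows downward; lengths in m; the calibration is good to about 2 mm. A picture is of the moment at which its call begins: read the wrist's pose just before it. get_calibration takes no time and is no camera call; for the wrist camera it gives the pose at the moment of the call.
- r.close_job(): hands the job in, once; it reports no verdict.
Trained networks look in the newest picture that a camera, given by its name, has taken for a name from the list of things; names that differ only in an ending like _2 or _b are one class to them, and where a whole thing is asked for, a point or a joint stands for the part that bears it (a point fixed in the world has none). Each returns a list of dicts, best first, with "p" (0 to 1); they miss things now and then, are a little off and sometimes report something else, mostly with a low value. They report only what shows in the picture. A call takes as long as a camera call. They do not tell look-alikes from the thing itself.
- r.cut_out(name, camera): "mask" (400x640 bool, what is visible of it) and "extent" ([left, top, right, bottom] in pixels, round what is visible of it).
The state is a dict: "time_s": time; "joints": joint angles; "qd": joint speeds; "joint_torque": joint torques, N m; "tcp_pos": TCP position; "eef_rot": TCP orientation; "contact_force": force on the tool from outside, world axes, zero at the start; "moment": the same for the moment, N m; "gripper_width": finger opening in m.
Only numpy, scipy, OpenCV 4.12 (cv2) and the standard library are available. Lean on these libraries where they do the work, as an engineer would, in place of code of your own. Each camera call takes 0.05 s, during which the arm holds its last target. There are 200 camera calls.

TASK

The pine block stands on end on the plywood corner jig. Only push it with the fingertips, never lift or carry it: tip it over towards the jig's end stop (on the left), so that it lies on its broad face, then push it along the board until it is flush against both the long fence at the back and the end stop. Do not disturb the beaker, orange pot, tape measure and bolt beside the jig, and leave the block alone in the corner when done.

Things in the scene. Friction and masses are not known exactly. Their poses are not given: they have to be found in the camera images.
- jig: Fixed plywood corner jig: board 220 (x) x 300 (y) x 12 mm, two brown fences 24 mm wide standing 25 mm above it. Origin: centre of the underside, on the bench. x points to the long fence along the back edge (away from the robot), inner face at x = +85 mm; y to the end stop at the left, inner face at y = +125 mm; z up. Near and right sides open. Turned by up to 0.35 rad.
- corner (a point): The inner corner between long fence and end stop, on the board's upper surface (85, 125, 12 mm in the jig's frame; same axes as the jig).
- block: Brown pine block 55 (own x) x 38 (y) x 110 mm (z), 0.1 to 0.17 kg. Origin: centre of the end it stands on. Starts on end on the right half of the board: z up, y towards the end stop, x towards the long fence (up to 0.25 rad off). Tipped towards the end stop it lies with own z to the end stop, y down. A push near its top tips it; past about 19 degrees it falls by itself.
- block_mid (a point): Centre of the pine block's volume (own z = 55 mm; block's own axes): 67 mm above the bench when it stands on the board, 31 mm when it lies on the board.
- block_top (a point): Centre of the block's end face that is uppermost at the start (own z = 110 mm).
- block_foot (a point): Centre of the block's end face that it stands on at the start (its origin).
- beaker: Bystander: loose grey beaker with white lid, 65 mm across, 95 mm tall, beside the jig (left or right); origin at the centre of its underside.
- orange_pot: Bystander: loose orange lidded pot, 92 mm across, 58 mm tall, beside the jig (right or left); origin at the centre of its underside.
- tape_measure: Bystander: loose yellow tape measure, 71 x 76 x 37 mm, left of the jig; origin at the centre of its underside.
- bolt: Bystander: loose steel bolt standing on its hexagonal head, 26 mm across, 84 mm tall, right of the jig; origin at the centre of its underside.
Mind the look-alikes: they are no part of the job. What is meant by the block is not pink, and is the smaller of those in its own colour.

How it is judged (in metres and radians):
On the way:
1. the block has been tipped over towards the end stop and lies on its broad face on the board (angle between block's own y axis and vertical above 3.04 rad and height (world z) of block_mid below 0.036 m), for 0.2 s.
At the end, for the whole second after the job is handed in: The block lies at rest on its broad face on the board (within 0.05 rad), own y down, square to the jig within 0.035 rad, with its centre no more than 3.5 mm farther from the long fence and from the end stop than when it is flush against them (angle between block's own y axis and vertical above 3.09 rad and height (world z) of block_mid between 0.028 and 0.034 m and x of block_mid in the frame of jig between 0.054 and 0.0605 m and y of block_mid in the frame of jig between 0.0665 and 0.073 m and angle between the z axis of block and the y axis of jig, either way round below 0.035 rad and linear speed of block below 0.01 m/s); the robot touches nothing.
It fails at once if the block is lifted off the board or carried (the centres of both its ends over 10 mm higher than when it lies on the board) (height (world z) of each of block_top, block_foot above 0.041 m).
It fails at once if the beaker, orange pot, tape measure or bolt is pushed away (over 15 mm) or tipped (distance of any of beaker, orange_pot, tape_measure, bolt from where it was at the start of the episode above 0.015 m or angle between any of beaker, orange_pot, tape_measure, bolt's own z axis and vertical above 0.3 rad).
It also fails if it takes over 64 s, if anything falls off the work surface, if the arm or the gripper's body presses on something with over 40 N, if the wrist force passes 120 N, or if a joint passes its speed limit or range.

## Working session

There is one attempt and no reset: what is moved stays moved. The work goes in short steps, Python scripts to look and compute and a tool call to move; the robot and the scene stay as the last step left them, time stands still between calls to the robot, and variables do not carry over. Pictures are saved under pics/ and viewed, about 8 in all and at most 12, crops included, and the job is handed in when it is done.

Besides the shell and the picture viewer there is one more tool, called after ">>>" as a command line: name --argument value ..., lists and objects as JSON in quotes. servo_tool: Moves the arm, as the interface text tells. Its arguments: {"type":"object","properties":{"targets":{"type":"array"},"squeeze":{"type":"number"}},"required":["targets"]}

```bash
mkdir -p pics
cat > h.py <<'E'
import numpy as np, cv2
from plant import r
def pix2plane(cam,uv,z):
    c=r.get_calibration(cam);K=np.array(c["K"]);T=np.array(c["extrinsics"]);k=c["k1"]
    d=(np.linalg.inv(K)@np.r_[uv,1.])[:2];u=d.copy()
    for _ in range(20): u=d/(1+k*(u@u))
    w=T[:3,:3]@np.r_[u,1.];o=T[:3,3]
    return o+w*(z-o[2])/w[2]
def proj(cam,P):
    c=r.get_calibration(cam);K=np.array(c["K"]);T=np.array(c["extrinsics"]);k=c["k1"]
    q=(np.atleast_2d(P)-T[:3,3])@T[:3,:3];u=q[:,:2]/q[:,2:]
    u=u*(1+k*(u**2).sum(1,keepdims=True))
    return u@K[:2,:2].T+K[:2,2]
E
python3 - <<'E'
from h import *
print(r.get_state(), r.grasp_offset)
for c in("scene","top"):
    cv2.imwrite(f"pics/{c}0.png",r.capture(c)); k=r.get_calibration(c); print(c,np.round(k["extrinsics"],3).tolist(),np.round(k["K"],1).tolist(),k["k1"])
    for n in("jig","block","beaker","orange_pot","tape_measure","bolt"):
        print(n,[(round(d["p"],2),d["extent"]) for d in r.cut_out(n,c)])
E
```

```text
{'time_s': 0.0, 'joints': array([-4.68054224e+01,  2.05911804e+01,  6.33420928e-01, -1.97661903e-02,
       -7.01380384e+01, -1.65065732e+01]), 'qd': array([ 0.00086198,  0.06511881, -0.04657964,  0.07398829,  0.06138056,
        0.08211381]), 'joint_torque': array([-1.86363519e-03, -5.82711160e+01,  2.93043995e+01,  6.99663609e+00,
        7.02067206e-03, -1.62235733e-04]), 'tcp_pos': array([ 0.30290246, -0.60265381,  0.22562402]), 'eef_rot': array([ 1.79902870e+02, -9.40548520e-03, -1.53318719e+02]), 'contact_force': array([ 0.00282923, -0.25803122,  0.15702197]), 'moment': array([ 0.01240359, -0.00496641,  0.02359529]), 'gripper_width': 0.08736207545246677} -0.0188
scene [[-0.901, -0.334, 0.277, 0.164], [-0.434, 0.695, -0.573, 0.841], [-0.001, -0.636, -0.771, 1.211], [0.0, 0.0, 0.0, 1.0]] [[495.6, 0.0, 331.2], [0.0, 495.6, 198.3], [0.0, 0.0, 1.0]] -0.15311058558084864
jig [(0.6, [264.9, 170.0, 381.6, 275.8])]
block [(0.94, [383.7, 199.4, 410.5, 240.1]), (0.69, [332.1, 177.6, 352.0, 213.9]), (0.59, [373.5, 152.8, 382.9, 176.3])]
beaker [(0.67, [255.3, 247.5, 277.2, 281.7])]
orange_pot [(0.88, [337.1, 135.6, 364.0, 166.0])]
tape_measure [(0.72, [294.4, 270.1, 321.4, 301.0])]
bolt []
top [[0.009, -0.984, 0.177, 0.423], [-1.0, -0.009, 0.002, 0.062], [-0.0, -0.177, -0.984, 0.982], [0.0, 0.0, 0.0, 1.0]] [[387.9, 0.0, 317.2], [0.0, 387.9, 199.5], [0.0, 0.0, 1.0]] -0.03744114976995556
jig [(0.63, [263.5, 158.5, 389.4, 255.5])]
block [(0.9, [384.8, 276.2, 411.0, 299.8]), (0.82, [331.0, 273.7, 367.5, 312.7]), (0.7, [342.2, 201.6, 365.4, 231.8])]
beaker [(0.76, [220.3, 161.2, 252.3, 193.7])]
orange_pot [(0.87, [419.5, 172.4, 461.7, 210.2])]
tape_measure [(0.89, [220.3, 215.5, 253.4, 245.3])]
bolt [(0.57, [345.2, 199.1, 370.5, 234.4]), (0.53, [430.0, 227.5, 447.6, 239.8])]
```

Run:
```python
import cv2
a=cv2.imread("pics/top0.png")[120:330,190:480]
cv2.imwrite("pics/top0c.png",cv2.resize(a,None,fx=2.7,fy=2.7,interpolation=cv2.INTER_CUBIC))
a=cv2.imread("pics/scene0.png")[110:320,230:430]
cv2.imwrite("pics/scene0c.png",cv2.resize(a,None,fx=2.8,fy=2.8,interpolation=cv2.INTER_CUBIC))
```

```text
(no output)
```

View pics/top0c.png

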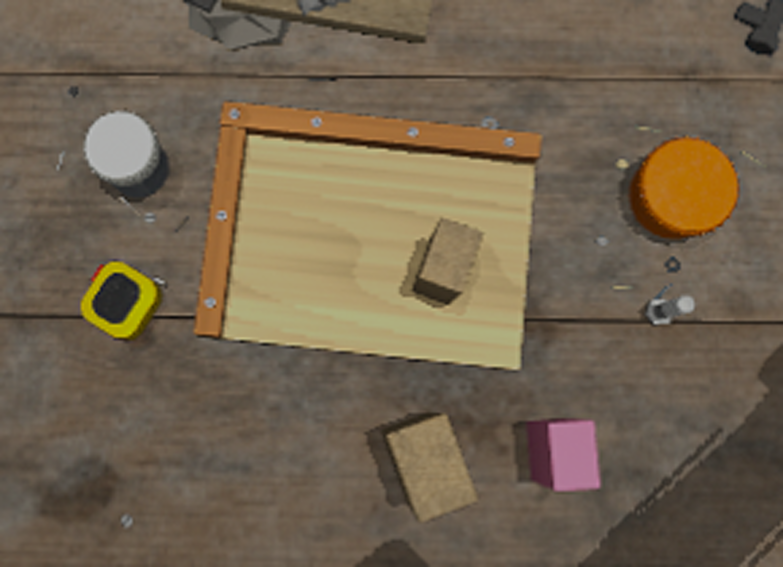

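View pics/scene0c.png

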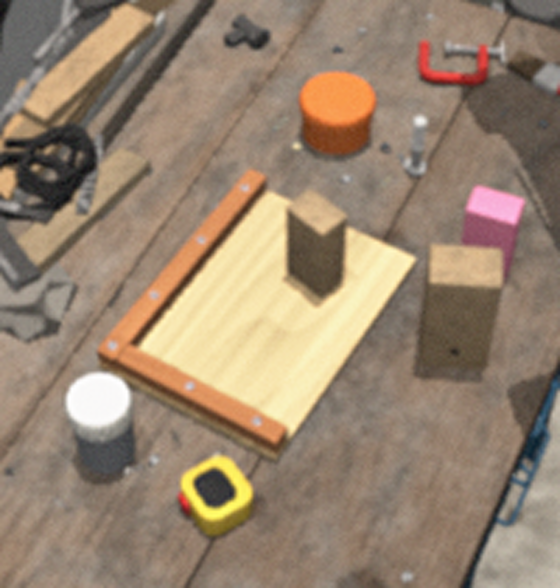

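The block is the smaller brown one on the board: its top face is at crop (449,254), i.e. about (356,214) in the picture. The large brown and the pink blocks stand off the jig, near the robot. The beaker and tape are left of the jig; the pot and bolt are right of it. Next I fit the poses.

```bash
cat > fit.py <<'E'
from h import *
from scipy.optimize import least_squares
def place(p,M):
    c,s=np.cos(p[2]),np.sin(p[2]); M=np.atleast_2d(M)
    return np.c_[p[0]+c*M[:,0]-s*M[:,1],p[1]+s*M[:,0]+c*M[:,1],M[:,2]]
def fit(obs,p0):
    f=lambda p:np.concatenate([(proj(c,place(p,np.array(M)/1000))-np.array(U)).ravel() for c,M,U in obs])
    s=least_squares(f,p0,loss="soft_l1"); return s.x,s.fun
E
python3 - <<'E'
from fit import *
t=lambda L:np.array(L)/2.7+[190-.31,120-.31]
s=lambda L:np.array(L)/2.8+[230-.32,110-.32]
M=[[110,150,37],[110,-150,37],[-110,150,37],[-110,-150,12]]
jig=[("top",M,t([[224,102],[541,134],[196,335],[520,369]])),("scene",M,s([[100,352],[261,171],[285,437],[415,260]]))]
x0=pix2plane("top",t([[380,240]])[0],.012)
for o in(jig,jig[:1],jig[1:]):
    p,e=fit(o,[x0[0],x0[1],0]);print("jig",p.round(4),e.round(1))
B=[[27.5,19,122],[27.5,-19,122],[-27.5,-19,122],[-27.5,19,122]]
b=[("top",B,t([[441,218],[483,234],[459,291],[417,276]])),("scene",B,s([[287,206],[308,192],[346,212],[326,234]]))]
y0=pix2plane("top",t([[449,254]])[0],.122)
for o in(b,b[:1],b[1:]):
    p,e=fit(o,[y0[0],y0[1],0]);print("blk",p.round(4),e.round(1))
for n,ex,z in(("beaker",[220.3,161.2,252.3,193.7],.095),("pot",[419.5,172.4,461.7,210.2],.058),("tape",[220.3,215.5,253.4,245.3],.037),("bolt",[430,227.5,447.6,239.8],.04)):
    print(n,pix2plane("top",[(ex[0]+ex[2])/2,(ex[1]+ex[3])/2],z).round(3))
print("big",pix2plane("top",[190+432/2.7,120+467/2.7],.15),"pink",pix2plane("top",[190+574/2.7,120+455/2.7],.1))
E
```

```text
jig [ 0.5765  0.038  -0.0895] [-0.2  0.2  0.9 -0.3 -0.6  0.9  1.   0.9 -0.8 -0.1 -4.  -0.8 -2.   3.
  1.1 -0.6]
jig [ 0.5777  0.0388 -0.0915] [-0.4 -0.4  0.7 -0.6 -1.   0.3  0.6  0.6]
jig [ 0.5724  0.0362 -0.0929] [ 0.6 -0.3 -2.4 -0.8 -0.6  3.1  2.6 -0.4]
blk [ 0.5458 -0.0253 -0.3569] [-0.1 -0.8  0.2 -0.8  0.8  0.9  0.3  0.4 -1.   0.8  0.8 -0.9  0.5  2.2
 -1.6  1.3]
blk [ 0.5455 -0.0246 -0.3844] [-0.  -0.8  0.1 -0.3  0.1  1.1 -0.2  0.2]
blk [ 0.5466 -0.0293 -0.2563] [-0.8  0.7  0.  -1.7  1.   0.3 -0.1  0. ]
beaker [0.634 0.254 0.095]
pot [ 0.612 -0.237  0.058]
tape [0.514 0.259 0.037]
bolt [ 0.511 -0.234  0.04 ]
big [ 0.37458149 -0.00714943  0.15      ] pink [ 0.38211909 -0.12854357  0.1       ]
```

>>> servo_tool --targets '[{"dx":1.5,"dy":3.6,"spin":0.08,"grip":0},{"dx":3,"dy":7.2,"spin":0.16,"grip":0},{"dx":4.5,"dy":10.8,"spin":0.24,"grip":0},{"dx":6,"dy":14.4,"spin":0.32,"grip":0},{"dx":7.5,"dy":18,"spin":0.4,"grip":0},{"dx":9,"dy":21.6,"spin":0.48,"grip":0},{"dx":10.5,"dy":25.2,"spin":0.56,"grip":0},{"dx":12,"dy":28.8,"spin":0.64,"grip":0},{"dx":13.5,"dy":32.4,"spin":0.7,"grip":0},{"dx":15,"dy":36,"spin":0.74,"grip":0}]'

```text
validation failed for argument at $.ta...
```

>>> servo_tool --targets '[{"dx":1,"dy":3,"grip":0},{"dx":2,"dy":6,"grip":0},{"dx":3,"dy":9,"grip":0},{"dx":4,"dy":11,"grip":0},{"dx":5,"dy":12,"grip":0},{"dx":6,"dy":13,"grip":0},{"dx":6,"dy":13,"grip":0},{"dx":6,"dy":13,"grip":0},{"dx":6,"dy":13,"grip":0},{"dx":6,"dy":13,"grip":0}]'

```text
validation failed for argument at $.ta...
```

Run:
```python
from h import *
s=r.get_state();print(s["time_s"],s["tcp_pos"],s["eef_rot"],s["joints"].round(1),s["gripper_width"])
c=r.get_calibration("wrist");np.save("wc.npy",c);im=r.capture("wrist");cv2.imwrite("pics/w1.png",im);print(np.round(c["extrinsics"],3).tolist(),c["k1"],c["K"])
```

```text
0.7 [ 0.30314895 -0.60307608  0.22661117] [-1.79996366e+02  1.38553049e-03 -1.53311143e+02] [-46.8  20.5   0.7  -0.  -70.1 -16.5] 0.08794303719716026
[[-0.449, 0.861, 0.238, 0.238], [0.893, 0.433, 0.118, -0.634], [-0.001, 0.266, -0.964, 0.384], [0.0, 0.0, 0.0, 1.0]] -0.010923287242867615 [[285.95652846   0.         317.55344643]
 [  0.         285.95652846 195.40969311]
 [  0.           0.           1.        ]]
```

View pics/w1.png

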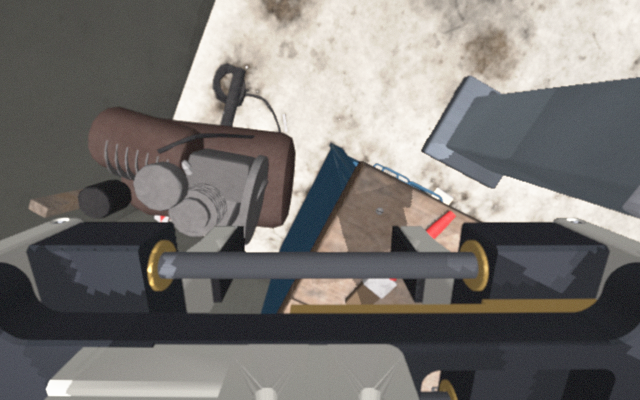

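The wrist view shows only the gripper and the bench edge, and no block. The move was refused, probably because every row needs all its keys.

>>> servo_tool --targets '[{"dx":1.5,"dy":3.6,"dz":0,"spin":0.08,"grip":0},{"dx":3,"dy":7.2,"dz":0,"spin":0.16,"grip":0},{"dx":4.5,"dy":10.8,"dz":0,"spin":0.24,"grip":0},{"dx":6,"dy":14.4,"dz":0,"spin":0.32,"grip":0},{"dx":7.5,"dy":18,"dz":0,"spin":0.4,"grip":0},{"dx":9,"dy":21.6,"dz":0,"spin":0.48,"grip":0},{"dx":10.5,"dy":25.2,"dz":0,"spin":0.56,"grip":0},{"dx":12,"dy":28.8,"dz":0,"spin":0.64,"grip":0},{"dx":13.5,"dy":32.4,"dz":0,"spin":0.7,"grip":0},{"dx":15,"dy":36,"dz":0,"spin":0.74,"grip":0}]'

```text
time_s: 1.58
tcp_pos: [0.4535, -0.2413, 0.227]
eef_rot: [-179.9, 0.0, -110.7]
contact_force: [0.2, -0.4, -0.9]
gripper_width: 0.0272
```

Run:
```python
from h import *
im=r.capture("wrist");cv2.imwrite("pics/w2.png",im)
print(np.round(r.get_calibration("wrist")["extrinsics"],3).tolist())
```

```text
[[-0.937, 0.336, 0.095, 0.43], [0.35, 0.903, 0.249, -0.303], [-0.002, 0.267, -0.964, 0.384], [0.0, 0.0, 0.0, 1.0]]
```

View pics/w2.png

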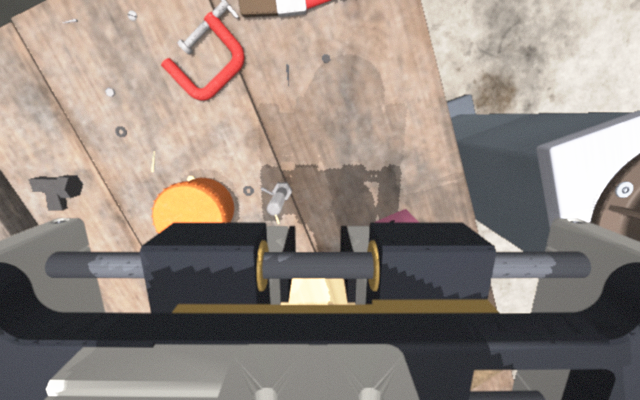

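The wrist view is mostly hidden by the gripper body: bolt at (278,198), pot at (193,205), board only just visible below the fingers. The top camera will do for measuring. Moving behind the block.

>>> servo_tool --targets '[{"dx":1.5,"dy":3.4,"dz":0,"spin":0,"grip":0},{"dx":3,"dy":6.8,"dz":0,"spin":0,"grip":0},{"dx":4.5,"dy":10.2,"dz":0,"spin":0,"grip":0},{"dx":6,"dy":13.6,"dz":-2,"spin":0,"grip":0},{"dx":7.2,"dy":16,"dz":-5,"spin":0,"grip":0},{"dx":7.2,"dy":16,"dz":-8.5,"spin":0,"grip":0},{"dx":7.2,"dy":16,"dz":-12,"spin":0,"grip":0},{"dx":7.2,"dy":16,"dz":-13,"spin":0,"grip":0},{"dx":7.2,"dy":16,"dz":-13,"spin":0,"grip":0},{"dx":7.2,"dy":16,"dz":-13,"spin":0,"grip":0}]'

```text
time_s: 2.47
tcp_pos: [0.5257, -0.0835, 0.0974]
eef_rot: [-180.0, -0.0, -110.9]
contact_force: [0.5, 0.2, 0.8]
gripper_width: 0.0002
```

Run:
```python
from h import *
a=r.capture("top")[160:300,250:410];b=r.capture("scene")[150:260,270:400]
cv2.imwrite("pics/t3.png",np.vstack([cv2.resize(a,(640,400)),cv2.resize(b,(640,200*1))])[:600])
a=cv2.resize(a,(480,420),interpolation=2);b=cv2.resize(b,(318,270),interpolation=2)
o=np.zeros((420,798,3),np.uint8);o[:,:480]=a;o[:270,480:]=b;cv2.imwrite("pics/t3.png",o)
```

```text
(no output)
```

View pics/t3.png

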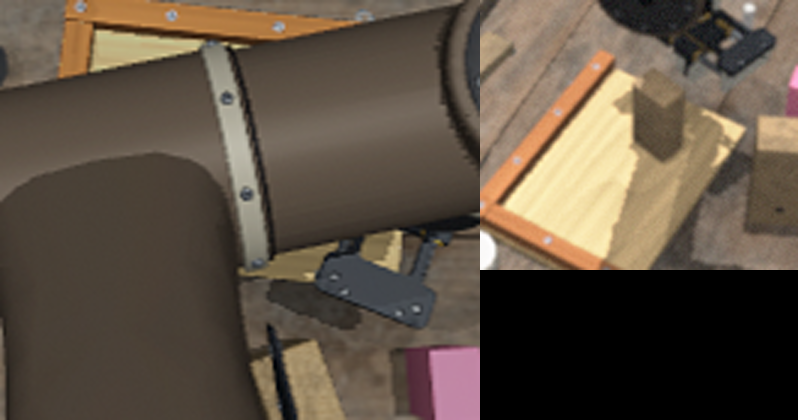

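In the top view the arm hides the block. The scene inset shows it upright at inset (658,115), with the gripper behind it on the right. Pushing slowly along the block's own y.

>>> servo_tool --targets '[{"dx":0.7,"dy":1.9,"dz":0,"spin":0,"grip":0},{"dx":0.9,"dy":2.3,"dz":0,"spin":0,"grip":0},{"dx":1.1,"dy":2.8,"dz":0,"spin":0,"grip":0},{"dx":1.25,"dy":3.2,"dz":0,"spin":0,"grip":0},{"dx":1.4,"dy":3.7,"dz":0,"spin":0,"grip":0},{"dx":1.6,"dy":4.2,"dz":0,"spin":0,"grip":0},{"dx":1.8,"dy":4.65,"dz":0,"spin":0,"grip":0},{"dx":1.9,"dy":4.9,"dz":0,"spin":0,"grip":0},{"dx":1.95,"dy":5.1,"dz":0,"spin":0,"grip":0},{"dx":2,"dy":5.2,"dz":0,"spin":0,"grip":0}]'

```text
time_s: 3.4
tcp_pos: [0.5451, -0.0308, 0.0964]
eef_rot: [180.0, -0.0, -110.9]
contact_force: [-0.3, -0.7, -0.5]
gripper_width: 0.0004
```

Run:
```python
from h import *
b=r.capture("scene")[130:280,250:420]
cv2.imwrite("pics/s4.png",cv2.resize(b,None,fx=3,fy=3,interpolation=2)); print(r.get_state()["tcp_pos"])
```

```text
[ 0.54522559 -0.03081214  0.09646981]
```

View pics/s4.png

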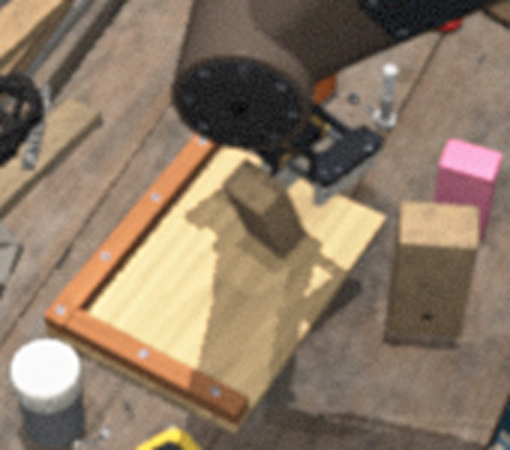

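Block is leaning partway towards the end stop (crop (255,200)). Pushing on until it falls.

>>> servo_tool --targets '[{"dx":0.15,"dy":0.4,"dz":0,"spin":0,"grip":0},{"dx":0.3,"dy":0.8,"dz":0,"spin":0,"grip":0},{"dx":0.45,"dy":1.2,"dz":0,"spin":0,"grip":0},{"dx":0.6,"dy":1.6,"dz":0,"spin":0,"grip":0},{"dx":0.75,"dy":2,"dz":0,"spin":0,"grip":0},{"dx":0.9,"dy":2.4,"dz":0,"spin":0,"grip":0},{"dx":0.9,"dy":2.4,"dz":0,"spin":0,"grip":0},{"dx":0.9,"dy":2.4,"dz":0,"spin":0,"grip":0},{"dx":0.9,"dy":2.4,"dz":0,"spin":0,"grip":0},{"dx":0.9,"dy":2.4,"dz":0,"spin":0,"grip":0}]'

```text
time_s: 4.28
tcp_pos: [0.5541, -0.0072, 0.0966]
eef_rot: [180.0, -0.0, -110.9]
contact_force: [-0.7, -0.5, 0.2]
gripper_width: 0.0006
```

>>> servo_tool --targets '[{"dx":-0.5,"dy":-2,"dz":3,"spin":0,"grip":0},{"dx":-1,"dy":-4,"dz":6,"spin":0,"grip":0},{"dx":-2,"dy":-7,"dz":8,"spin":0,"grip":0},{"dx":-3,"dy":-10,"dz":10,"spin":0,"grip":0},{"dx":-4,"dy":-13.5,"dz":10,"spin":0,"grip":0},{"dx":-6,"dy":-17,"dz":10,"spin":0,"grip":0},{"dx":-8,"dy":-20,"dz":10,"spin":0,"grip":0},{"dx":-10,"dy":-23,"dz":10,"spin":0,"grip":0},{"dx":-12,"dy":-26,"dz":10,"spin":0,"grip":0},{"dx":-13,"dy":-28,"dz":10,"spin":0,"grip":0}]'

```text
time_s: 5.12
tcp_pos: [0.4216, -0.289, 0.1968]
eef_rot: [180.0, 0.0, -111.0]
contact_force: [0.2, 0.5, 0.0]
gripper_width: 0.0001
```

Run:
```python
from h import *
b=r.capture("top");cv2.imwrite("pics/t5full.png",b);b=b[130:280,250:420]
cv2.imwrite("pics/t5.png",cv2.resize(b,None,fx=4,fy=4,interpolation=2)); print(r.get_state()["tcp_pos"])
print([(round(d["p"],2),d["extent"]) for d in r.cut_out("block","top")])
```

```text
[ 0.42100376 -0.29071063  0.19668861]
[(0.91, [382.4, 276.5, 413.6, 302.0]), (0.75, [298.5, 190.2, 344.8, 225.5]), (0.62, [330.5, 273.9, 367.5, 314.1])]
```

View pics/t5.png

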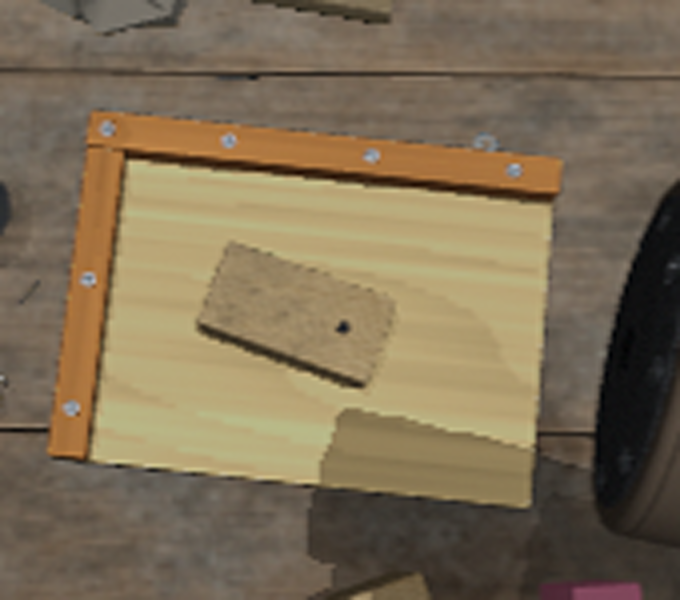

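The block lies on its broad face, top-face corners at crop (230,242), (395,297), (368,377) and (201,317). It is turned about 0.2 rad from the jig.

Run:
```python
from fit import *
t=lambda L:np.array(L)/4+[250-.37,130-.37]
J=[[110,150,37],[110,-150,37],[-110,150,37],[-110,-150,12],[85,-150,12]]
pj,e=fit([("top",J,t([[92,112],[562,159],[49,456],[531,507],[552,195]]))],[.577,.038,-.09]);print("jig",pj.round(4),e.round(1))
B=[[27.5,55,50],[27.5,-55,50],[-27.5,-55,50],[-27.5,55,50]]
pb,e=fit([("top",B,t([[230,242],[395,297],[368,377],[201,318]]))],[.58,.04,-.3]);print("blk",pb.round(4),e.round(1))
c,s=np.cos(pj[2]),np.sin(pj[2]);d=pb[:2]-pj[:2];print("in jig",c*d[0]+s*d[1],-s*d[0]+c*d[1],pb[2]-pj[2])
```

```text
jig [ 0.5784  0.0392 -0.0877] [-0.7 -0.6  0.3 -1.2 -0.6  0.4  0.5  0.   0.4  1.7]
blk [ 0.5734  0.0463 -0.3327] [-0.3 -1.4  0.9 -0.3  0.3  0.8 -0.8  0.5]
in jig -0.005660837188864134 0.006657494222826333 -0.24501482198266983
```

>>> servo_tool --targets '[{"dx":0.8,"dy":3.5,"dz":0,"spin":-0.12,"grip":40},{"dx":1.6,"dy":7,"dz":0,"spin":-0.24,"grip":40},{"dx":2.4,"dy":10.5,"dz":0,"spin":-0.36,"grip":40},{"dx":3.3,"dy":14,"dz":0,"spin":-0.48,"grip":40},{"dx":4.1,"dy":17.5,"dz":0,"spin":-0.6,"grip":40},{"dx":5,"dy":21,"dz":0,"spin":-0.72,"grip":40},{"dx":5.8,"dy":24.5,"dz":0,"spin":-0.84,"grip":40},{"dx":6.6,"dy":28,"dz":0,"spin":-0.96,"grip":40},{"dx":7.4,"dy":31.5,"dz":0,"spin":-1.08,"grip":40},{"dx":8.2,"dy":34.7,"dz":0,"spin":-1.2,"grip":40}]'

```text
time_s: 6.05
tcp_pos: [0.5061, 0.0624, 0.1969]
eef_rot: [180.0, 0.0, -175.2]
contact_force: [0.1, -0.1, 0.7]
gripper_width: 0.0349
```

>>> servo_tool --targets '[{"dx":0,"dy":0,"dz":0,"spin":-0.095,"grip":40},{"dx":0,"dy":0,"dz":-3,"spin":-0.095,"grip":40},{"dx":0,"dy":0,"dz":-6,"spin":-0.095,"grip":40},{"dx":0,"dy":0,"dz":-9,"spin":-0.095,"grip":40},{"dx":0,"dy":0,"dz":-12,"spin":-0.095,"grip":40},{"dx":0,"dy":0,"dz":-14,"spin":-0.095,"grip":40},{"dx":0,"dy":0,"dz":-16,"spin":-0.095,"grip":40},{"dx":0,"dy":0,"dz":-17,"spin":-0.095,"grip":40},{"dx":0,"dy":0,"dz":-17.3,"spin":-0.095,"grip":40},{"dx":0,"dy":0,"dz":-17.3,"spin":-0.095,"grip":40}]'

```text
time_s: 6.88
tcp_pos: [0.506, 0.06, 0.0233]
eef_rot: [-180.0, -0.1, 179.7]
contact_force: [0.6, -0.0, 0.1]
gripper_width: 0.0348
```

>>> servo_tool --targets '[{"dx":1,"dy":-0.1,"dz":0,"spin":-0.084,"grip":40},{"dx":1.9,"dy":-0.2,"dz":0,"spin":-0.084,"grip":40},{"dx":2.6,"dy":-0.25,"dz":0,"spin":-0.084,"grip":40},{"dx":3.3,"dy":-0.3,"dz":0,"spin":-0.084,"grip":40},{"dx":4,"dy":-0.35,"dz":0,"spin":-0.084,"grip":40},{"dx":4.7,"dy":-0.4,"dz":0,"spin":-0.084,"grip":40},{"dx":5.4,"dy":-0.5,"dz":0,"spin":-0.084,"grip":40},{"dx":6.1,"dy":-0.55,"dz":0,"spin":-0.084,"grip":40},{"dx":6.8,"dy":-0.6,"dz":0,"spin":-0.084,"grip":40},{"dx":7.5,"dy":-0.65,"dz":0,"spin":-0.084,"grip":40}]'

```text
time_s: 7.72
tcp_pos: [0.5817, 0.0533, 0.0235]
eef_rot: [-180.0, -0.0, 174.8]
contact_force: [-1.8, 0.9, 0.7]
gripper_width: 0.0349
```

>>> servo_tool --targets '[{"dx":0.3,"dy":0,"dz":0,"spin":0,"grip":40},{"dx":0.6,"dy":0,"dz":0,"spin":0,"grip":40},{"dx":0.8,"dy":-0.1,"dz":0,"spin":0,"grip":40},{"dx":1,"dy":-0.1,"dz":0,"spin":0,"grip":40},{"dx":1.2,"dy":-0.1,"dz":0,"spin":0,"grip":40},{"dx":1.4,"dy":-0.1,"dz":0,"spin":0,"grip":40},{"dx":1.6,"dy":-0.1,"dz":0,"spin":0,"grip":40},{"dx":1.7,"dy":-0.1,"dz":0,"spin":0,"grip":40},{"dx":1.7,"dy":-0.1,"dz":0,"spin":0,"grip":40},{"dx":1.7,"dy":-0.1,"dz":0,"spin":0,"grip":40}]'

```text
time_s: 8.55
tcp_pos: [0.598, 0.0525, 0.0235]
eef_rot: [180.0, -0.0, 174.8]
contact_force: [-2.5, 1.0, 0.2]
gripper_width: 0.0349
```

>>> servo_tool --targets '[{"dx":0.05,"dy":0,"dz":0,"spin":0,"grip":40},{"dx":0.1,"dy":0,"dz":0,"spin":0,"grip":40},{"dx":0.15,"dy":0,"dz":0,"spin":0,"grip":40},{"dx":0.2,"dy":0,"dz":0,"spin":0,"grip":40},{"dx":0.25,"dy":0,"dz":0,"spin":0,"grip":40},{"dx":0.3,"dy":0,"dz":0,"spin":0,"grip":40},{"dx":0.3,"dy":0,"dz":0,"spin":0,"grip":40},{"dx":0.3,"dy":0,"dz":0,"spin":0,"grip":40},{"dx":0.3,"dy":0,"dz":0,"spin":0,"grip":40},{"dx":0.3,"dy":0,"dz":0,"spin":0,"grip":40}]'

```text
time_s: 9.38
tcp_pos: [0.5981, 0.0524, 0.0234]
eef_rot: [-179.9, -0.3, 174.8]
contact_force: [-13.2, 5.7, 9.2]
gripper_width: 0.035
```

>>> servo_tool --targets '[{"dx":-1,"dy":0,"dz":0,"spin":0,"grip":40},{"dx":-2,"dy":0,"dz":0,"spin":0,"grip":40},{"dx":-3,"dy":0,"dz":2,"spin":0,"grip":0},{"dx":-3,"dy":0,"dz":5,"spin":0,"grip":0},{"dx":-3,"dy":-1,"dz":8,"spin":0.12,"grip":0},{"dx":-2,"dy":-3,"dz":10,"spin":0.24,"grip":0},{"dx":0,"dy":-5,"dz":10,"spin":0.36,"grip":0},{"dx":2,"dy":-7,"dz":10,"spin":0.48,"grip":0},{"dx":2.2,"dy":-9,"dz":10,"spin":0.6,"grip":0},{"dx":2.2,"dy":-10.6,"dz":10,"spin":0.72,"grip":0}]'

```text
time_s: 10.22
tcp_pos: [0.624, -0.0549, 0.1236]
eef_rot: [-179.9, 0.1, -143.6]
contact_force: [-0.3, -0.6, -0.4]
gripper_width: 0.0
```

>>> servo_tool --targets '[{"dx":0,"dy":0,"dz":0,"spin":0.12,"grip":0},{"dx":0,"dy":0,"dz":0,"spin":0.24,"grip":0},{"dx":0,"dy":0,"dz":0,"spin":0.36,"grip":0},{"dx":0,"dy":0,"dz":0,"spin":0.48,"grip":0},{"dx":0,"dy":0,"dz":0,"spin":0.6,"grip":0},{"dx":0,"dy":0,"dz":0,"spin":0.72,"grip":0},{"dx":0,"dy":0,"dz":0,"spin":0.84,"grip":0},{"dx":0,"dy":0,"dz":0,"spin":0.85,"grip":0},{"dx":0,"dy":0,"dz":0,"spin":0.85,"grip":0},{"dx":0,"dy":0,"dz":0,"spin":0.85,"grip":0}]'

```text
time_s: 11.05
tcp_pos: [0.623, -0.0536, 0.1236]
eef_rot: [-180.0, 0.0, -95.4]
contact_force: [-0.5, -1.1, 0.2]
gripper_width: 0.0004
```

Run:
```python
from h import *
s=r.get_state();print(s["tcp_pos"],s["eef_rot"],s["time_s"])
t=r.capture("top")[130:280,250:420];b=r.capture("scene")[130:280,250:420]
cv2.imwrite("pics/t6.png",np.hstack([cv2.resize(v,(400,353),interpolation=2) for v in(t,b)]))
```

```text
[ 0.62302048 -0.05356527  0.12361533] [-1.79979727e+02  1.35534795e-03 -9.54313257e+01] 11.05
```

View pics/t6.png

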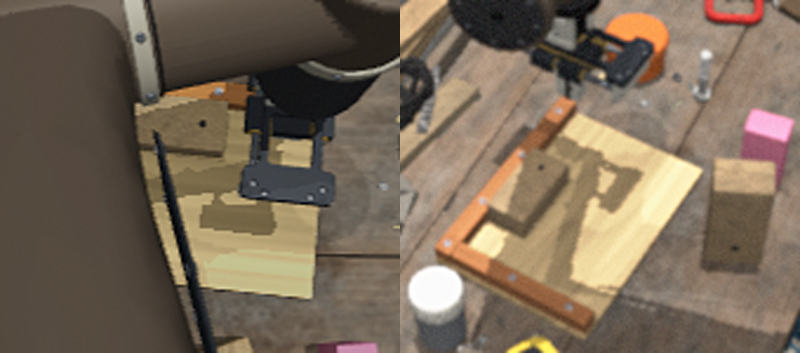

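The block is flush along the fence; its right end is at about (347,185) in the top picture.

Run:
```python
from h import *
for q in((346.7,176),(345,194)):
    p=pix2plane("top",q,.05)[:2];d=p-[.5784,.0392];c,s=np.cos(-.0885),np.sin(-.0885);print(p,c*d[0]+s*d[1],-s*d[0]+c*d[1])
```

```text
[ 0.65031819 -0.008737  ] 0.07587362336203177 -0.041392937713933244
[ 0.60501207 -0.00437845] 0.030359581765507918 -0.041055805322763005
```

>>> servo_tool --targets '[{"dx":0,"dy":0,"dz":-3,"spin":0,"grip":0},{"dx":0,"dy":0,"dz":-6,"spin":0,"grip":0},{"dx":0,"dy":0,"dz":-8.5,"spin":0,"grip":0},{"dx":0,"dy":0,"dz":-10,"spin":0,"grip":0},{"dx":0,"dy":0,"dz":-10,"spin":0,"grip":0},{"dx":0.1,"dy":1.5,"dz":-10,"spin":0,"grip":0},{"dx":0.25,"dy":2.8,"dz":-10,"spin":0,"grip":0},{"dx":0.3,"dy":3.5,"dz":-10,"spin":0,"grip":0},{"dx":0.4,"dy":4.2,"dz":-10,"spin":0,"grip":0},{"dx":0.45,"dy":5,"dz":-10,"spin":0,"grip":0}]'

```text
time_s: 11.98
tcp_pos: [0.6284, -0.0026, 0.0248]
eef_rot: [-179.9, 0.0, -95.2]
contact_force: [0.5, -1.7, 1.3]
gripper_width: 0.0004
```

>>> servo_tool --targets '[{"dx":0.05,"dy":0.6,"dz":0,"spin":0,"grip":0},{"dx":0.1,"dy":1.2,"dz":0,"spin":0,"grip":0},{"dx":0.15,"dy":1.8,"dz":0,"spin":0,"grip":0},{"dx":0.2,"dy":2.3,"dz":0,"spin":0,"grip":0},{"dx":0.25,"dy":2.7,"dz":0,"spin":0,"grip":0},{"dx":0.3,"dy":3.1,"dz":0,"spin":0,"grip":0},{"dx":0.3,"dy":3.5,"dz":0,"spin":0,"grip":0},{"dx":0.35,"dy":3.9,"dz":0,"spin":0,"grip":0},{"dx":0.35,"dy":4.1,"dz":0,"spin":0,"grip":0},{"dx":0.35,"dy":4.1,"dz":0,"spin":0,"grip":0}]'

```text
time_s: 12.82
tcp_pos: [0.6307, 0.0372, 0.0234]
eef_rot: [179.9, -0.1, -95.2]
contact_force: [-2.1, -3.0, 3.4]
gripper_width: 0.0002
```

>>> servo_tool --targets '[{"dx":0,"dy":0.05,"dz":0,"spin":0,"grip":0},{"dx":0,"dy":0.1,"dz":0,"spin":0,"grip":0},{"dx":0,"dy":0.15,"dz":0,"spin":0,"grip":0},{"dx":0,"dy":0.2,"dz":0,"spin":0,"grip":0},{"dx":0,"dy":0.25,"dz":0,"spin":0,"grip":0},{"dx":0,"dy":0.3,"dz":0,"spin":0,"grip":0},{"dx":0,"dy":0.35,"dz":0,"spin":0,"grip":0},{"dx":0,"dy":0.4,"dz":0,"spin":0,"grip":0},{"dx":0,"dy":0.4,"dz":0,"spin":0,"grip":0},{"dx":0,"dy":0.4,"dz":0,"spin":0,"grip":0}]'

```text
time_s: 13.65
tcp_pos: [0.6304, 0.0374, 0.0235]
eef_rot: [179.9, -0.2, -95.3]
contact_force: [2.3, -20.1, 3.1]
gripper_width: 0.0005
```

>>> servo_tool --targets '[{"dx":0,"dy":-1,"dz":0,"spin":0,"grip":0},{"dx":0,"dy":-3,"dz":0,"spin":0,"grip":0},{"dx":0,"dy":-4,"dz":3,"spin":0,"grip":0},{"dx":0,"dy":-4,"dz":6,"spin":0,"grip":0},{"dx":-2,"dy":-6,"dz":9,"spin":0,"grip":0},{"dx":-4.5,"dy":-9,"dz":11,"spin":0,"grip":0},{"dx":-7,"dy":-12,"dz":12,"spin":0,"grip":0},{"dx":-9.5,"dy":-15,"dz":13,"spin":0,"grip":0},{"dx":-12,"dy":-18,"dz":14,"spin":0,"grip":0},{"dx":-14.5,"dy":-21,"dz":15,"spin":0,"grip":0}]'

```text
time_s: 14.48
tcp_pos: [0.4849, -0.1692, 0.1741]
eef_rot: [-179.9, 0.1, -95.2]
contact_force: [-0.3, -1.4, 0.7]
gripper_width: 0.0004
```

>>> servo_tool --targets '[{"dx":-1,"dy":-3,"dz":0,"spin":0,"grip":0},{"dx":-2,"dy":-6,"dz":0,"spin":0,"grip":0},{"dx":-3,"dy":-9,"dz":0,"spin":0,"grip":0},{"dx":-4,"dy":-12,"dz":0,"spin":0,"grip":0},{"dx":-5,"dy":-15,"dz":0,"spin":0,"grip":0},{"dx":-5,"dy":-15,"dz":0,"spin":0,"grip":0},{"dx":-5,"dy":-15,"dz":0,"spin":0,"grip":0},{"dx":-5,"dy":-15,"dz":0,"spin":0,"grip":0},{"dx":-5,"dy":-15,"dz":0,"spin":0,"grip":0},{"dx":-5,"dy":-15,"dz":0,"spin":0,"grip":0}]'

```text
time_s: 15.32
tcp_pos: [0.4367, -0.3177, 0.1736]
eef_rot: [-180.0, 0.0, -95.1]
contact_force: [-0.1, -0.5, 0.5]
gripper_width: 0.0004
```

Run:
```python
from fit import *
s=r.get_state();print(s["tcp_pos"],s["contact_force"],s["time_s"])
t=np.mean([r.capture("top").astype(float) for _ in range(6)],0).astype(np.uint8)
cv2.imwrite("pics/t7f.png",t)
cv2.imwrite("pics/t7.png",cv2.resize(t[150:216,262:362],None,fx=8,fy=8,interpolation=2))
for n in("beaker","orange_pot","tape_measure","bolt"): print(n,[(round(d["p"],2),d["extent"]) for d in r.cut_out(n,"top")])
```

```text
[ 0.43667413 -0.31768972  0.1736358 ] [-0.0767789  -0.49620045  0.45702233] 15.3167
beaker [(0.82, [219.9, 159.8, 250.0, 192.3]), (0.37, [262.1, 157.7, 391.0, 257.8])]
orange_pot []
tape_measure [(0.73, [219.6, 218.2, 250.9, 244.1])]
bolt []
```

View pics/t7.png

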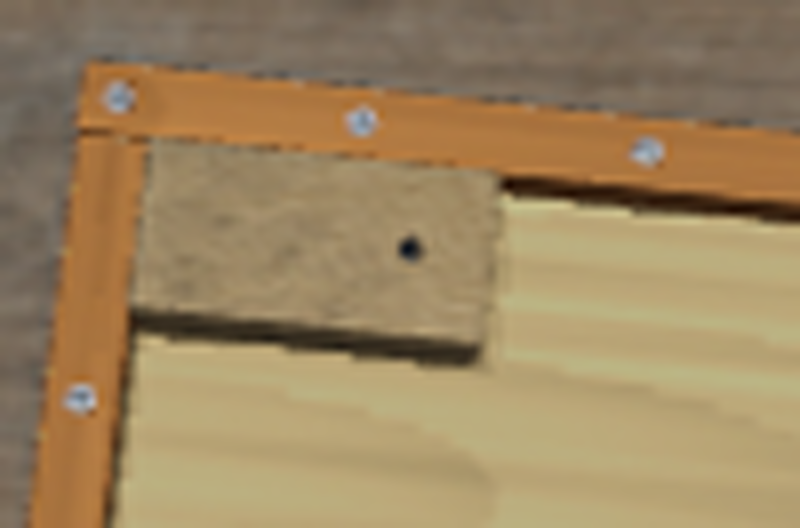

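The block sits in the corner, corners at crop (150,140), (498,178), (480,345) and (132,315). Against the end stop it is tight. At the fence the block's top edge should overlap it a little more than it does (perhaps a 1-2 mm gap), so I give it a second push into the fence.

>>> servo_tool --targets '[{"dx":1,"dy":4,"dz":0,"spin":-0.12,"grip":40},{"dx":2,"dy":8,"dz":0,"spin":-0.24,"grip":40},{"dx":3.2,"dy":12,"dz":0,"spin":-0.36,"grip":40},{"dx":4.4,"dy":16,"dz":0,"spin":-0.48,"grip":40},{"dx":5.4,"dy":20,"dz":0,"spin":-0.6,"grip":40},{"dx":6.4,"dy":24,"dz":0,"spin":-0.72,"grip":40},{"dx":7.4,"dy":28,"dz":0,"spin":-0.84,"grip":40},{"dx":8.4,"dy":32,"dz":0,"spin":-0.96,"grip":40},{"dx":9.4,"dy":36,"dz":0,"spin":-1.08,"grip":40},{"dx":10.4,"dy":39.5,"dz":0,"spin":-1.2,"grip":40}]'

```text
time_s: 16.65
tcp_pos: [0.5313, 0.0444, 0.1739]
eef_rot: [180.0, 0.0, -159.5]
contact_force: [0.7, -0.2, -0.1]
gripper_width: 0.0352
```

>>> servo_tool --targets '[{"dx":0.5,"dy":1,"dz":0,"spin":-0.12,"grip":40},{"dx":0.9,"dy":1.5,"dz":0,"spin":-0.24,"grip":40},{"dx":0.9,"dy":1.5,"dz":0,"spin":-0.37,"grip":40},{"dx":0.9,"dy":1.5,"dz":-3,"spin":-0.37,"grip":40},{"dx":0.9,"dy":1.5,"dz":-6,"spin":-0.37,"grip":40},{"dx":0.9,"dy":1.5,"dz":-9,"spin":-0.37,"grip":40},{"dx":0.9,"dy":1.5,"dz":-12,"spin":-0.37,"grip":40},{"dx":0.9,"dy":1.5,"dz":-14,"spin":-0.37,"grip":40},{"dx":0.9,"dy":1.5,"dz":-14.8,"spin":-0.37,"grip":40},{"dx":0.9,"dy":1.5,"dz":-14.8,"spin":-0.37,"grip":40}]'

```text
time_s: 17.48
tcp_pos: [0.5391, 0.057, 0.0237]
eef_rot: [-179.9, -0.2, 179.6]
contact_force: [-0.6, -0.5, 0.2]
gripper_width: 0.0351
```

>>> servo_tool --targets '[{"dx":0.5,"dy":2,"dz":0,"spin":-0.08,"grip":40},{"dx":1,"dy":3.7,"dz":0,"spin":-0.08,"grip":40},{"dx":2,"dy":3.6,"dz":0,"spin":-0.08,"grip":40},{"dx":3,"dy":3.5,"dz":0,"spin":-0.08,"grip":40},{"dx":4,"dy":3.4,"dz":0,"spin":-0.08,"grip":40},{"dx":4.7,"dy":3.35,"dz":0,"spin":-0.08,"grip":40},{"dx":5.2,"dy":3.3,"dz":0,"spin":-0.08,"grip":40},{"dx":5.5,"dy":3.3,"dz":0,"spin":-0.08,"grip":40},{"dx":5.5,"dy":3.3,"dz":0,"spin":-0.08,"grip":40},{"dx":5.5,"dy":3.3,"dz":0,"spin":-0.08,"grip":40}]'

```text
time_s: 18.32
tcp_pos: [0.5951, 0.0901, 0.0254]
eef_rot: [-180.0, -0.0, 175.0]
contact_force: [0.2, 0.7, -0.9]
gripper_width: 0.0349
```

>>> servo_tool --targets '[{"dx":0.1,"dy":0,"dz":0,"spin":0,"grip":40},{"dx":0.2,"dy":0,"dz":0,"spin":0,"grip":40},{"dx":0.3,"dy":0,"dz":0,"spin":0,"grip":40},{"dx":0.4,"dy":0,"dz":0,"spin":0,"grip":40},{"dx":0.5,"dy":0,"dz":0,"spin":0,"grip":40},{"dx":0.6,"dy":0,"dz":0,"spin":0,"grip":40},{"dx":0.7,"dy":0,"dz":0,"spin":0,"grip":40},{"dx":0.8,"dy":0,"dz":0,"spin":0,"grip":40},{"dx":0.8,"dy":0,"dz":0,"spin":0,"grip":40},{"dx":0.8,"dy":0,"dz":0,"spin":0,"grip":40}]'

```text
time_s: 19.15
tcp_pos: [0.6017, 0.0903, 0.0254]
eef_rot: [-180.0, -0.2, 175.0]
contact_force: [-7.2, 1.4, 5.6]
gripper_width: 0.0351
```

>>> servo_tool --targets '[{"dx":0.1,"dy":0,"dz":0,"spin":0,"grip":40},{"dx":0.2,"dy":0,"dz":0,"spin":0,"grip":40},{"dx":0.3,"dy":0,"dz":0,"spin":0,"grip":40},{"dx":0.3,"dy":0,"dz":0,"spin":0,"grip":40},{"dx":0.3,"dy":0,"dz":0,"spin":0,"grip":40},{"dx":0.3,"dy":0,"dz":0,"spin":0,"grip":40},{"dx":0.3,"dy":0,"dz":0,"spin":0,"grip":40},{"dx":0.3,"dy":0,"dz":0,"spin":0,"grip":40},{"dx":0.3,"dy":0,"dz":0,"spin":0,"grip":40},{"dx":0.3,"dy":0,"dz":0,"spin":0,"grip":40}]'

```text
time_s: 19.98
tcp_pos: [0.6017, 0.0902, 0.0253]
eef_rot: [-179.9, -0.4, 175.0]
contact_force: [-19.0, 5.1, 13.4]
gripper_width: 0.035
```

>>> servo_tool --targets '[{"dx":-0.5,"dy":0,"dz":0,"spin":0,"grip":40},{"dx":-2,"dy":0.1,"dz":0,"spin":0,"grip":40},{"dx":-4,"dy":0.3,"dz":0,"spin":0,"grip":40},{"dx":-5,"dy":0,"dz":3,"spin":0,"grip":40},{"dx":-6,"dy":0,"dz":6,"spin":0,"grip":40},{"dx":-6,"dy":0,"dz":9,"spin":0,"grip":40},{"dx":-6,"dy":-1,"dz":12,"spin":0,"grip":40},{"dx":-7,"dy":-4,"dz":14,"spin":0,"grip":40},{"dx":-8,"dy":-8,"dz":15,"spin":0,"grip":40},{"dx":-9,"dy":-11,"dz":15,"spin":0,"grip":40}]'

```text
time_s: 20.82
tcp_pos: [0.5177, -0.0203, 0.1787]
eef_rot: [179.9, 0.3, 175.1]
contact_force: [0.6, 0.0, -0.5]
gripper_width: 0.035
```

>>> servo_tool --targets '[{"dx":-1,"dy":-3.8,"dz":0,"spin":0,"grip":40},{"dx":-2,"dy":-7.6,"dz":0,"spin":0,"grip":40},{"dx":-3,"dy":-11.4,"dz":0,"spin":0,"grip":40},{"dx":-4,"dy":-15.2,"dz":0,"spin":0,"grip":40},{"dx":-5,"dy":-19,"dz":0,"spin":0,"grip":40},{"dx":-6,"dy":-22.8,"dz":0,"spin":0,"grip":40},{"dx":-7,"dy":-26.6,"dz":0,"spin":0,"grip":40},{"dx":-8,"dy":-30,"dz":0,"spin":0,"grip":40},{"dx":-8,"dy":-31,"dz":0,"spin":0,"grip":40},{"dx":-8,"dy":-31,"dz":0,"spin":0,"grip":40}]'

```text
time_s: 21.65
tcp_pos: [0.4359, -0.332, 0.1754]
eef_rot: [-180.0, 0.0, 174.8]
contact_force: [0.1, 0.4, 0.5]
gripper_width: 0.0354
```

Run:
```python
from fit import *
s=r.get_state();print(s["tcp_pos"],s["contact_force"],s["time_s"])
t=np.mean([r.capture("top").astype(float) for _ in range(6)],0).astype(np.uint8)
cv2.imwrite("pics/t8f.png",t)
# shift vs previous picture
o=cv2.imread("pics/t7f.png");print("diff",cv2.absdiff(o,t)[150:216,262:362].mean())
cv2.imwrite("pics/t8.png",cv2.resize(t[150:216,262:362],None,fx=8,fy=8,interpolation=2))
for n in("beaker","orange_pot","tape_measure","bolt"): print(n,[(round(d["p"],2),d["extent"]) for d in r.cut_out(n,"top")])
```

```text
[ 0.43588466 -0.33195632  0.17538523] [0.08084764 0.35720678 0.4665543 ] 21.65
diff 2.017777777777778
beaker [(0.56, [223.1, 158.9, 250.4, 193.4])]
orange_pot [(0.75, [421.1, 173.4, 437.9, 203.8])]
tape_measure [(0.68, [218.1, 218.3, 251.1, 244.3])]
bolt [(0.57, [429.3, 230.7, 440.5, 241.0]), (0.35, [277.5, 164.3, 321.5, 193.6])]
```

View pics/t8.png

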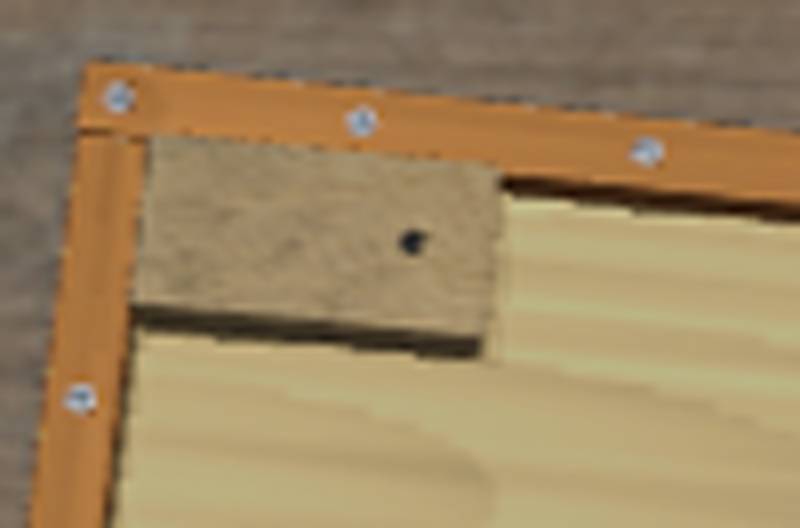

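Run:
```python
from fit import *
t=lambda L:np.array(L)/8+[262-.44,150-.44]
v=lambda U:((U-[262-.44,150-.44])*8).round(1)
M=[[110,150,37],[85,15,37],[-3,125,37]]
# local jig points: outer corner, fence inner edge right of block, end-stop inner edge
L=[[84,62],[505,181],[116,490]]
p=np.array([.578,.0392,-.0885])
f=lambda p:np.r_[(proj("top",place(p,np.array(M)/1e3))-t(L)).ravel()*[1,1,.05,1,1,.05],(p[2]+.0885)*60]
p=least_squares(f,p).x;print(p,f(p).round(2))
for n,B in(("flush",[[85,125,50],[85,15,50],[30,15,50],[30,125,50]]),("fence/stop edges",[[85,125,37],[85,15,37],[30,125,37]])):print(n,v(proj("top",place(p,np.array(B)/1e3))).tolist())
```

```text
[ 0.57683664  0.0399101  -0.09187967] [-0.23  0.05 -0.03 -0.03  0.23 -0.43 -0.2 ]
flush [[147.5, 135.7], [500.6, 170.4], [483.0, 344.0], [126.3, 308.5]]
fence/stop edges [[151.4, 146.5], [499.9, 180.8], [130.5, 317.1]]
```

```bash
python3 -c "
from plant import r
print(r.close_job(), r.get_state()['time_s'])"
```

```text
the job is handed in; nothing more can be done
the job is handed in; nothing more can be done
```

I tipped the block towards the end stop with closed fingertips, so it lay on its broad face. I then pushed it to the fence, along to the end stop, and once more into the fence. I handed the job in at about 22 s, with the arm retreated about 0.33 m to the right of the jig.

**Last checks**
- **Fence:** the final push stopped at 19 N, at the same jig position as the first fence push. In the last top picture the block's edge is within about 1 mm of where it should be when flush.
- **End stop:** the push along the fence stopped at 20 N. In the last picture the right end matches flush. The left edge reads up to about 2 mm short, which is inside the 3.5 mm limit and near the limit of reading the picture. I did not push that way again after the last fence push.
- **Squareness:** by the slope of the block's edge, within about 0.01 rad of the jig.
- **Bystanders:** the beaker and tape measure were found within about 3 pixels (roughly 7 mm) of their first positions. The bolt's and pot's detections were cut short in the last picture, the pot's with the arm over that side, so I could not check those two exactly. The arm passed above or clear of both and felt no unexpected force.

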